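# Fit the two-well block in the thermo-shaker

## Robot

A 6-joint arm with a two-finger parallel gripper is mounted at the origin on the work surface. World frame = base frame: x ahead of the robot, y to its left, z up, the work surface at z = 0. Lengths are in m, angles in rad, forces in N, time in s.
With the tool pointing down it reaches from about 0.275 to 0.975 m from the base axis. Payload 8.4 kg.
Tool frame: the origin (TCP) lies between the finger pads; the fingertips stand 11 mm ahead of it and the grasp point (between the pads) lies 8 mm behind it; z points along the fingers, y is the direction in which the jaws open and shut (so a half turn about z gives the same grasp; the last joint's range is limited). The gripper opens to 92 mm and grips with 3 to 60 N. Pads are 20 mm wide; open, the fingers measure 128 mm over their backs; the gripper's body (75 mm by 189 mm) begins 69 mm behind the grasp point.
Start: joints at [-1.201, 0.353, 1.633, -0, 1.155, -0.002], TCP at [0.227, -0.582, 0.226] pointing down, gripper open.
Joint ranges: [-2.63, 2.63], [-0.92, 2.1], [0.06, 2.66], [-1.3, 4.44], [0, 2.69], [-3.02, 3.02]. Speed limits (rad/s): [2.22, 2.22, 2.79, 3.14, 3.14, 3.14].

## Interface

Orientations are given as a rotation vector (axis times angle).
In Python, from plant import env gives the robot as it stands.
- The arm moves only by the tool drive_tool, never from a script. Its argument "deltas" is a list of rows, each a list of 3 entries, a list of its own where there are three numbers: the finger opening in mm, from 0 to 91.9, then the shift along the tool's x, y, z in units of 40 mm (1.0 is 40 mm), then the turn about the tool's z in units of 6 degrees (1.0 is 6 degrees). In form: [[hand, [x, y, z], spin], ...]. A call has 1 to 12 rows; each row shifts and turns the pose as measured when the row begins, along the tool's axes as they then stand; what a row does not reach is not made up. A row lasts 1/10 s, in which the tool goes at most 50 mm and 8.59 degrees, less where a joint would pass 70% of its speed; a pose out of reach is approached as far as the arm can. A call is refused whole if a number of a shift passes 1 or a number of a turn 1, either way. A call with a gripper value outside its range is refused whole. The fingers move at their own pace and stop on an object; the grip force is fixed at half the most. Time passes only in rows, so rows that do not move let the fingers close. It gives the time, the measured TCP pose, the force and the opening at its end, in the units of the state.
- env.state(): the state, without advancing time (a new reading comes with each control period).
- env.snapshot(name): name is "scene" or "side" or "wrist"; returns (picture, depth): 400x640x3 uint8, red, green, blue; 400x640 float32, m along the optical axis (not along the pixel's ray), 0 where there is no reading.
- env.camera_params(name): a dict with "camera_matrix" (3x3 intrinsics, pixels), "R" (3x3) and "t" (3): a world point X has camera coordinates R X + t. Camera axes: x right, y down, z forward; pixel columns grow to the right and rows downward; lengths in m; the calibration is good to about 2 mm. The wrist camera is an equidistant fisheye: a pixel r from the principal point sees the ray r / f radians off the axis. A picture is of the moment at which its call begins: read the wrist's pose just before it. camera_params takes no time and is no camera call; for the wrist camera it gives the pose at the moment of the call.
- env.hand_in(): hands the job in, once; it reports no verdict.
The state is a dict: "time": time; "joint_positions": joint angles; "dq": joint speeds; "effort": joint torques, N m; "position": TCP position; "eef_rot": TCP orientation; "wrist_force": force on the tool from outside, world axes, zero at the start; "wrist_torque": the same for the moment, N m; "grip_width": finger opening in m.
Only numpy, scipy, OpenCV 4.12 (cv2) and the standard library are available. Lean on these libraries where they do the work, as an engineer would, in place of code of your own. Each camera call takes 0.05 s, during which the arm holds its last target.

## Task

Set the thermo-shaker up for large tubes: pull the aluminium block with the two big wells out of the parking rack, where spring balls hold it, feel it into the shaker's empty recess, which has stopped a few millimetres off centre, and press it fully home, level and flush with the shaker's top at both ends, without ramming it. Leave the block with the many small wells snapped in its bay, and everything else where it stands.

Things in the scene. Friction and masses are not known exactly. Their poses are not given: they have to be found in the camera images.
- block_two: Aluminium block with two big round wells (30 mm wide, 17 mm deep, 17.5 mm either side of the middle along x). 110 (its x) x 60 (its y) x 45 mm high, 0.35 to 0.65 kg, lower edges rounded, a groove across each short end for the spring balls. Origin: centre of the underside, z up. Fits either way round. Starts snapped into a rack bay, top 51 mm above the bench, upper 27 mm free on the long sides.
- block_two_top (a point): Centre of the two-well block's top face, 45 mm above its underside; axes as the block's. The metal between the wells here is only 5 mm wide.
- land_a (a point): Middle of the flat land at the +x end of the two-well block's top face, 44 mm from the face's centre, 22 mm long along x and 60 mm along y: a place to press on.
- land_b (a point): The same at the -x end.
- block_many: The other aluminium block, with 18 small dark wells in rows, in the other bay; it stays. Origin: centre of the underside. Same outside: 110 (its x) x 60 (its y) x 45 mm high.
- heater: White thermo-shaker, fixed, 230 (x) x 160 (y) x 85 mm high, control panel on its -x face. Origin: centre of its underside. A block let go in its well slides down and stops on two spring balls, about 19 mm proud. 8 to 20 N at an end pushes it past that end's ball half-way down, then it snaps home. Pressed at one end only, the other stays up and the block wedges askew.
- recess (a point): Middle of the well's orbit, on the shaker's axes, level with its flat top, 85 mm above the bench. The grey well stands wherever the shaker stopped, its centre up to 4.5 mm from here along x and along y (not turned). It yields sideways by 6 N, at most 5 mm from the middle. Its mouth is 112.4 x 62.4 mm (1.2 mm play round the block), 45 mm deep.
- deck (a point): A point on the shaker's flat top, 80 mm in -x from the centre of its outline, 85 mm above the bench. The well has 12 mm walls, level with this top, with a 7 mm gap round them; a spring ball pokes 4.7 mm into the mouth from the middle of each short wall. Fingers do not fit between block and wall: let go, then press from above.
- rack: Grey parking rack, fixed, base plate 160 (x) x 206 (y) x 6 mm, two bays centred 60 mm to its +y and -y, their long sides along its x. Bay side walls are 6 mm thick and reach 24 mm above the bench, end posts 32 mm. Spring balls in the posts hold a block: about 12 N plus its weight pulls it straight up; clear of the walls after 18 mm. Origin: centre of the underside.
- jar: Bystander: small jar, 44 mm wide, 75 mm tall, between rack and shaker. Origin: centre of underside.
- tipbox_a: Bystander: pipette-tip box with amber lid, 89 x 124 x 76 mm, far side of the bench. Origin: centre of underside.
- tipbox_b: Bystander: pipette-tip box with green lid, 89 x 124 x 76 mm, far side of the bench. Origin: centre of underside.
- tuberack: Bystander: blue tube rack, 85 x 135 x 48 mm with tubes, far side of the bench. Origin: centre of underside.
- pipette: Bystander: pipette lying down, 260 mm long, 28 mm thick, along the left side. Origin: under its middle.
- timer: Bystander: flat bench timer, 62 x 62 x 19 mm, along the right side. Origin: centre of underside.
- reagent: Bystander: bottle, 66 mm wide, 140 mm tall, far side of the bench. Origin: centre of underside.
Things that resemble listed ones, but are neither listed nor needed, are in the scene too. What is shaped like the block_two but purple, red or turquoise is not meant.

How it is judged:
On the way, in this order (a step that is already met when the one before it is completed fails the run):
1. the two-well block is pulled up out of its bay, clear of the rack (height (world z) of block_two above 0.045 m), for 0.1 s.
2. the two-well block is let down into the shaker's well, no more than 25 mm proud (z of block_two_top in the frame of recess below 0.025 m and horizontal distance between block_two_top and recess below 0.01 m), for 0.1 s.
At the end, for the whole second after the job is handed in: The two-well block rests in the shaker's well: top within 2 mm above or 3 mm below the shaker's top, within 9.5 mm of the orbit's middle, level to 0.025 rad, in line to 0.06 rad, at rest; the many-well block within 4 mm of its start, bystanders within 30 mm of theirs (z of block_two_top in the frame of recess between -0.003 and 0.002 m and horizontal distance between block_two_top and recess below 0.0095 m and angle between block_two's own z axis and vertical below 0.025 rad and angle between the x axis of block_two and the x axis of heater, either way round below 0.06 rad and linear speed of block_two below 0.01 m/s and distance of block_many from where it was at the start of the episode below 0.004 m and distance of each of jar, tipbox_a, tipbox_b, tuberack, pipette, timer, reagent from where it was at the start of the episode below 0.03 m); the robot touches nothing.
It fails at once if the two-well block is rammed: pressed with more than 50 N by the fingers when less than 10 mm proud (contact force between the fingers and block_two above 50 N and z of block_two_top in the frame of recess below 0.01 m and horizontal distance between block_two_top and recess below 0.01 m).
It fails at once if the fingers ram the shaker: pressing on the shaker with more than 50 N (contact force between the fingers and heater above 50 N).
It fails at once if the many-well block is pulled out or shifted by more than 10 mm (distance of block_many from where it was at the start of the episode above 0.01 m).
It fails at once if a bystander is pushed more than 50 mm (distance of any of jar, tipbox_a, tipbox_b, tuberack, pipette, timer, reagent from where it was at the start of the episode above 0.05 m).
It also fails if it takes over 67 s, if anything falls off the work surface, if the arm or the gripper's body presses on something with over 40 N, if the wrist force passes 120 N, or if a joint passes its speed limit or range.

## Working session

There is one attempt and no reset: what is moved stays moved. The work goes in short steps, Python scripts to look and compute and a tool call to move; the robot and the scene stay as the last step left them, time stands still between calls to the robot, and variables do not carry over. Pictures are saved under pics/ and viewed, and the job is handed in when it is done.

Besides the shell and the picture viewer there is one more tool, called after "Call:" as name([rows], argument=value, ...), one row to a line, values as JSON. drive_tool: Moves the arm, as the interface text tells. Its arguments: {"type":"object","properties":{"deltas":{"type":"array","items":{"type":"array"}}},"required":["deltas"]}

```bash
ls; mkdir -p pics
cat > h.py <<'E'
import numpy as np,cv2
from plant import env
def snap(name,fn):
    p=env.camera_params(name); im,d=env.snapshot(name)
    cv2.imwrite('pics/%s.png'%fn,im[:,:,::-1]); np.savez('pics/%s.npz'%fn,im=im,d=d,K=p['camera_matrix'],R=p['R'],t=p['t'])
    return im,d,p
def world(name_npz):
    z=np.load('pics/%s.npz'%name_npz); d=z['d'];K=z['K'];v,u=np.mgrid[:400,:640]
    c=np.stack([(u-K[0,2])/K[0,0]*d,(v-K[1,2])/K[1,1]*d,d],-1)
    W=(c-z['t'])@z['R']
    W[d==0]=np.nan
    return z['im'],W
E
python3 - <<'E'
from h import *
for n in ['scene','side']:
    im,d,p=snap(n,n+'0'); print(n,np.round(p['camera_matrix'],1).tolist(),np.round(-p['R'].T@p['t'],3))
s=env.state(); print(s['time'],s['position'],s['eef_rot'],s['wrist_force'],s['grip_width'])
E
```

```text
pics
scene [[495.0, 0.0, 323.0], [0.0, 495.0, 197.0], [0.0, 0.0, 1.0]] [ 1.051 -0.867  1.303]
side [[383.2, 0.0, 314.8], [0.0, 383.2, 192.6], [0.0, 0.0, 1.0]] [0.044 0.658 1.035]
0.1 [ 0.22688291 -0.58189597  0.22495029] [-3.08628359e+00 -5.80405288e-01  3.34307708e-04] [0.10619339 0.06368896 0.21511574] 0.09168517682188679
```

View pics/scene0.png

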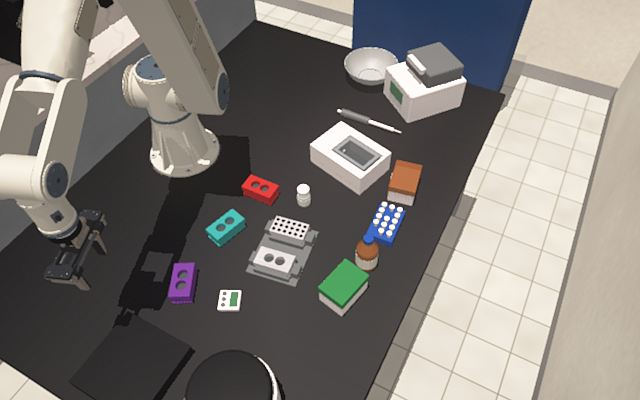

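View pics/side0.png

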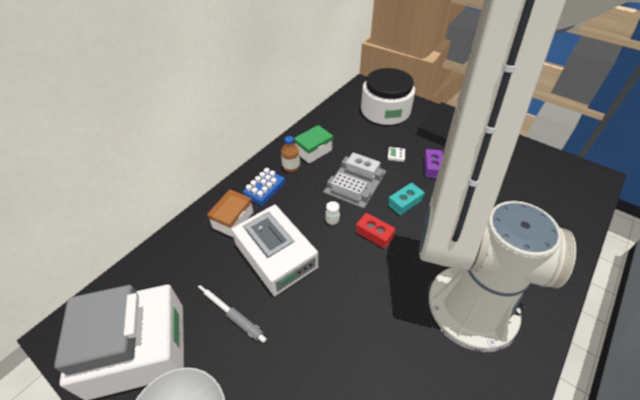

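Candidates shaped like block_two in the scene view: purple (182,283), turquoise (226,227), red (261,189) and bare aluminium (274,262), which sits in the grey rack. The aluminium one fits. The many-well block is at (291,231) and the shaker recess at (357,152). I'll enlarge and measure.

Run:
```python
from h import *
im,W=world('scene0')
c=im[200:300,230:330,::-1]; c2=im[110:200,300:400,::-1]
cv2.imwrite('pics/crop0.png',np.hstack([cv2.resize(c,(400,400),interpolation=2),cv2.resize(c2,(400,400),interpolation=2)]))
def fit(mask,name):
    P=W[mask][:,:2].astype(np.float32); r=cv2.minAreaRect(P); print(name,mask.sum(),np.round(np.median(W[mask],0),4),'rect',np.round(r[0],4),np.round(r[1],4),round(r[2],2))
v,u=np.mgrid[:400,:640]
box=lambda a,b,c,d:(u>=a)&(u<b)&(v>=c)&(v<d)
z=W[:,:,2]
fit(box(245,310,245,290)&(abs(z-.051)<.006),'two')
fit(box(255,320,210,247)&(abs(z-.051)<.006),'many')
fit(box(300,400,115,200)&(abs(z-.085)<.006),'heater')
fit(box(235,325,205,300)&(abs(z-.006)<.004)&(im.sum(2)>180),'rackbase')
for uv in [(274,262),(291,231),(357,152),(304,190),(226,222),(325,155)]: print(uv,np.round(W[uv[1],uv[0]],3))
```

```text
two 573 [ 0.5511 -0.2651  0.0511] rect [ 0.5508 -0.2629] [0.1117 0.0648] 8.68
many 588 [ 0.533  -0.1464  0.0512] rect [ 0.5359 -0.1758] [0.1135 0.1275] 8.01
heater 1881 [0.556  0.2145 0.0849] rect [0.5838 0.1896] [0.3149 0.3342] 22.59
rackbase 2101 [ 0.5466 -0.2054  0.0042] rect [ 0.5185 -0.2082] [0.296  0.3477] 27.93
(274, 262) [ 0.558 -0.277  0.056]
(291, 231) [ 0.546 -0.158  0.055]
(357, 152) [0.578 0.244 0.045]
(304, 190) [ 0.511 -0.013  0.076]
(226, 222) [ 0.335 -0.209  0.03 ]
(325, 155) [0.498 0.156 0.074]
```

View pics/crop0.png

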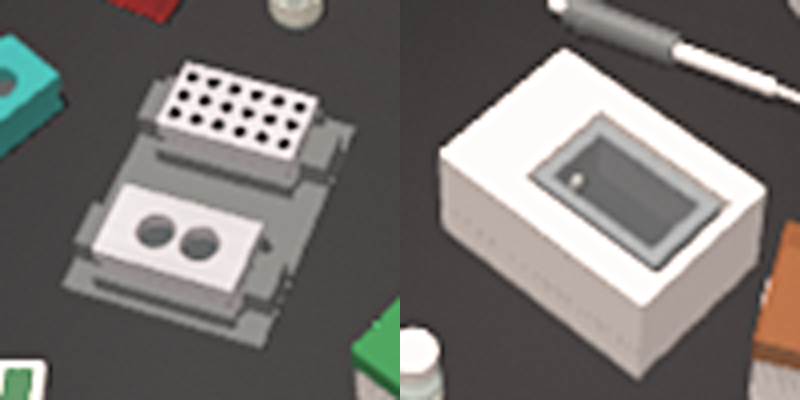

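```bash
cat >> h.py <<'E'
from scipy.spatial.transform import Rotation as Ro
def st():
    s=env.state(); R=Ro.from_rotvec(s['eef_rot']).as_matrix()
    print('t',round(s['time'],2),'pos',np.round(s['position'],4),'yawx',round(np.degrees(np.arctan2(R[1,0],R[0,0])),2),'zax',np.round(R[:,2],4),'F',np.round(s['wrist_force'],1),'T',np.round(s['wrist_torque'],2),'w',round(s['grip_width'],4),'q6',round(s['joint_positions'][5],2))
    return s,R
def go(x,y,z,yaw=None):
    s,R=st(); d=R.T@(np.array([x,y,z])-s['position'])/0.04
    print('delta units',np.round(d,3))
    if yaw is not None:
        y0=np.degrees(np.arctan2(R[1,0],R[0,0])); e=(yaw-y0+90)%180-90
        print('spin units',round(-e/6,3))
E
python3 - <<'E'
from h import *
im,W=world('scene0')
z=W[:,:,2];v,u=np.mgrid[:400,:640]
m=((u>305)&(u<395)&(v>118)&(v<195)&(abs(z-.085)<.005)).astype(np.uint8)
n,l,s,c=cv2.connectedComponentsWithStats(m,connectivity=4); k=1+np.argmax(s[1:,4]); P=W[l==k][:,:2].astype(np.float32)
print(s[k],cv2.minAreaRect(P))
go(0.52,-0.263,0.225,8.7)
E
```

```text
[ 310  121   82   59 1713] ((0.5634207725524902, 0.21705323457717896), (0.16904138028621674, 0.23512999713420868), 74.87437438964844)
t 0.1 pos [ 0.2269 -0.5819  0.225 ] yawx 21.3 zax [-4.0e-04  1.1e-03 -1.0e+00] F [0.1 0.1 0.2] T [-0.02 -0.    0.01] w 0.0917 q6 -0.0
delta units [ 9.723e+00 -4.766e+00  5.000e-03]
spin units 2.1
```

Call:
drive_tool([
  [91,[0.97,-0.48,0],0],
  [91,[0.97,-0.48,0],0],
  [91,[0.97,-0.48,0],0],
  [91,[0.97,-0.48,0],0],
  [91,[0.97,-0.48,0],0],
  [91,[0.97,-0.48,0],0],
  [91,[0.97,-0.48,0],0],
  [91,[0.97,-0.48,0],0],
  [91,[0.97,-0.48,0],1],
  [91,[0.97,-0.48,0],1],
  [91,[0,0,0],0],
])

```text
time: 1.2
position: [0.5305, -0.2533, 0.2215]
eef_rot: [-3.129, -0.233, 0.005]
wrist_force: [-0.8, -0.2, 0.9]
grip_width: 0.0911
```

Run:
```python
from h import *
go(0.551,-0.263,0.225,8.7)
im,d,p=snap('wrist','w1'); print(p)
```

```text
t 1.2 pos [ 0.5305 -0.2533  0.2215] yawx 8.53 zax [-0.0032  0.004  -1.    ] F [-0.8 -0.2  0.9] T [-0.   -0.04  0.01] w 0.0911 q6 0.97
delta units [ 0.47   0.315 -0.091]
spin units -0.028
{'camera_matrix': array([[309.70691629,   0.        , 317.18125117],
       [  0.        , 309.70691629, 199.0672952 ],
       [  0.        ,   0.        ,   1.        ]]), 'R': array([[ 0.14781033, -0.98900049, -0.00548906],
       [-0.94485443, -0.1428481 ,  0.29469397],
       [-0.29223658, -0.03837245, -0.95557592]]), 't': array([-0.32746335,  0.43333748,  0.53436795])}
```

View pics/w1.png

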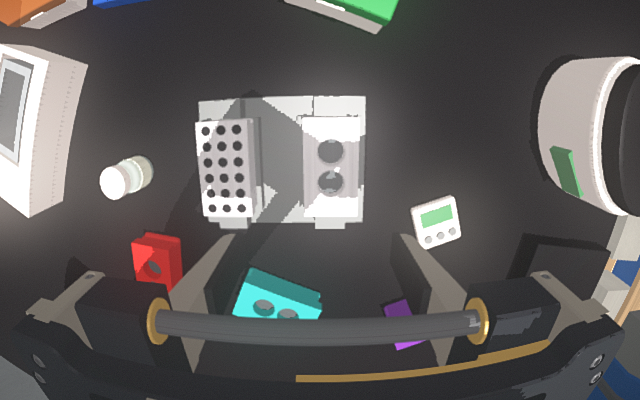

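The wrist view shows the two-well block at about (330,168) and the many-well block at (226,166). The long axes lie across the jaw direction, as wanted. I'll measure from this view.

```bash
cat >> h.py <<'E'
def wworld(fn):
    z=np.load('pics/%s.npz'%fn); d=z['d'];K=z['K'];v,u=np.mgrid[:400,:640]
    a=(u-K[0,2])/K[0,0];b=(v-K[1,2])/K[1,1];th=np.hypot(a,b)+1e-9
    k=np.tan(th)/th
    c=np.stack([a*k*d,b*k*d,d],-1); W=(c-z['t'])@z['R']; W[d==0]=np.nan
    return z['im'],W
def comp(W,z0,tol,box):
    v,u=np.mgrid[:400,:640]
    m=((u>=box[0])&(u<box[1])&(v>=box[2])&(v<box[3])&(abs(W[:,:,2]-z0)<tol)).astype(np.uint8)
    n,l,s,c=cv2.connectedComponentsWithStats(m,connectivity=4); k=1+np.argmax(s[1:,4]); M=l==k
    r=cv2.minAreaRect(W[M][:,:2].astype(np.float32)); print(s[k],'med',np.round(np.nanmedian(W[M],0),4),'rect',np.round(r[0],4),np.round(r[1],4),round(r[2],2))
    return M
E
python3 - <<'E'
from h import *
im,W=wworld('w1')
comp(W,.051,.004,(290,385,100,240)); comp(W,.051,.004,(180,270,100,240))
E
```

```text
[ 302  117   58  100 4391] med [ 0.5523 -0.2637  0.0517] rect [ 0.55   -0.2641] [0.1112 0.0607] 9.0
[ 195  120   59   96 4858] med [ 0.5345 -0.1465  0.0519] rect [ 0.532  -0.1453] [0.1099 0.0615] 8.91
```

Run:
```python
from h import *
go(0.5505,-0.264,0.09,9)
```

```text
t 1.25 pos [ 0.5287 -0.2546  0.2212] yawx 8.72 zax [-0.0049  0.0036 -1.    ] F [-0.4  0.5 -0.9] T [0.01 0.   0.05] w 0.0911 q6 0.97
delta units [0.516 0.33  3.277]
spin units -0.046
```

Call:
drive_tool([
  [91,[0.52,0.33,0.7],-0.05],
  [91,[0,0,0.8],0],
  [91,[0,0,0.8],0],
  [91,[0,0,0.8],0],
  [91,[0,0,0.1],0],
  [91,[0,0,0],0],
])

```text
time: 1.85
position: [0.5471, -0.2696, 0.09]
eef_rot: [-3.129, -0.26, 0.009]
wrist_force: [0.4, 0.3, 0.1]
grip_width: 0.091
```

Run:
```python
from h import *
go(0.5505,-0.264,0.04,9)
im,d,p=snap('wrist','w2')
im,W=wworld('w2')
comp(W,.051,.004,(230,450,20,330))
```

```text
t 1.85 pos [ 0.5471 -0.2696  0.09  ] yawx 9.48 zax [-0.0062  0.0016 -1.    ] F [0.4 0.3 0.1] T [ 0.03 -0.02 -0.03] w 0.091 q6 0.95
delta units [ 0.114 -0.12   1.248]
spin units 0.081
[  265   145    93   148 10197] med [ 0.5571 -0.2631  0.0517] rect [ 0.5501 -0.264 ] [0.1107 0.0608] 9.0
```

View pics/w2.png

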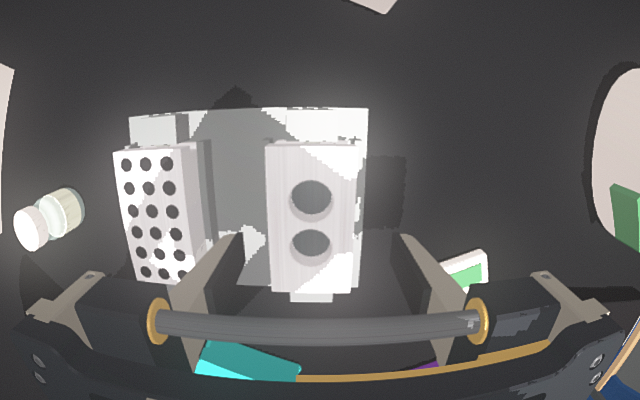

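Call:
drive_tool([
  [91,[0.11,-0.12,0.3],0.08],
  [91,[0,0,0.5],0],
  [91,[0,0,0.4],0],
  [91,[0,0,0],0],
])

```text
time: 2.3
position: [0.5542, -0.2657, 0.0459]
eef_rot: [3.129, 0.243, 0.004]
wrist_force: [-0.7, -0.1, -0.0]
grip_width: 0.0911
```

Run:
```python
from h import *
go(0.5505,-0.264,0.04,9)
```

```text
t 2.3 pos [ 0.5542 -0.2657  0.0459] yawx 8.89 zax [ 0.0028 -0.0027 -1.    ] F [-0.7 -0.1 -0. ] T [ 0.01 -0.02  0.05] w 0.0911 q6 0.97
delta units [-0.086 -0.057  0.147]
spin units -0.018
```

Call:
drive_tool([
  [91,[-0.09,-0.06,0.14],0],
  [91,[0,0,0],0],
])

```text
time: 2.5
position: [0.5512, -0.2639, 0.0416]
eef_rot: [3.128, 0.244, 0.007]
wrist_force: [-0.1, 0.8, 0.6]
grip_width: 0.0907
```

Run:
```python
from h import *
go(0.5505,-0.264,0.04,9)
```

```text
t 2.5 pos [ 0.5512 -0.2639  0.0416] yawx 8.9 zax [ 0.0049 -0.0036 -1.    ] F [-0.1  0.8  0.6] T [ 0.02  0.06 -0.  ] w 0.0907 q6 0.97
delta units [-0.019 -0.     0.041]
spin units -0.016
```

Call:
drive_tool([
  [91,[0,0,0.04],0],
  [50,[0,0,0],0],
  [50,[0,0,0],0],
  [50,[0,0,0],0],
  [50,[0,0,0],0],
  [50,[0,0,0],0],
])

```text
time: 3.1
position: [0.5527, -0.2644, 0.0425]
eef_rot: [3.126, 0.243, 0.013]
wrist_force: [-0.0, 0.5, -1.8]
grip_width: 0.0601
```

Run:
```python
from h import *
st()
```

```text
t 3.1 pos [ 0.5527 -0.2644  0.0425] yawx 8.9 zax [ 0.0085 -0.0052 -1.    ] F [-0.   0.5 -1.8] T [ 0.07 -0.06 -0.06] w 0.0601 q6 0.97
```

Call:
drive_tool([
  [50,[0,0,-0.2],0],
  [50,[0,0,-0.2],0],
  [50,[0,0,-0.3],0],
  [50,[0,0,-0.3],0],
  [50,[0,0,-0.4],0],
  [50,[0,0,-0.4],0],
])

```text
time: 3.7
position: [0.5497, -0.263, 0.1171]
eef_rot: [3.129, 0.243, 0.004]
wrist_force: [0.1, -0.0, -4.5]
grip_width: 0.0596
```

Run:
```python
from h import *
st()
snap('wrist','w3'); im,W=wworld('w3')
snap('scene','s3');snap('side','d3')
```

```text
t 3.7 pos [ 0.5497 -0.263   0.1171] yawx 8.9 zax [ 0.0028 -0.0027 -1.    ] F [ 0.1 -0.  -4.5] T [0.02 0.02 0.02] w 0.0596 q6 0.97
```

View pics/w3.png

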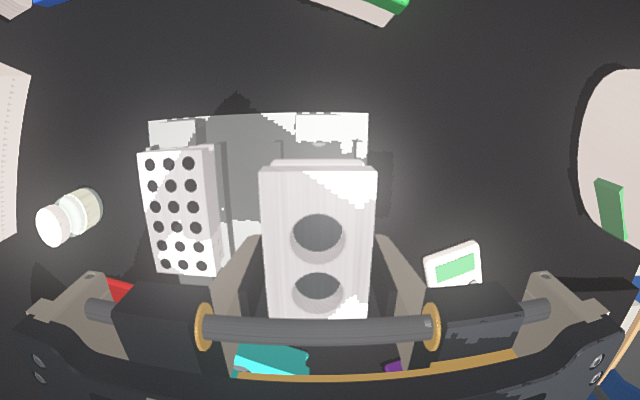

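View pics/s3.png

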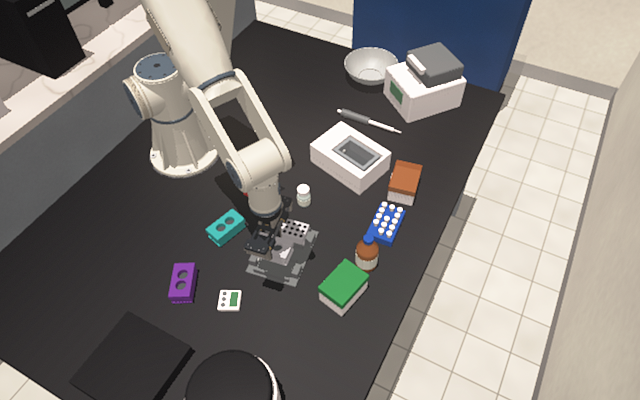

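The block is held: its top fills (260–378, 165–318) in the wrist view, the bay below is empty, and the many-well block is still at (180,210). I'll measure the block in the hand and raise it.

```bash
cat >> h.py <<'E'
def plane(W,M):
    P=W[M]; A=np.c_[P[:,:2]-P[:,:2].mean(0),np.ones(len(P))]; k=np.linalg.lstsq(A,P[:,2],rcond=None)[0]; print('plane slope x,y',np.round(k[:2],4),'z',round(k[2],4),'res',round(np.std(A@k-P[:,2]),4))
E
python3 - <<'E'
from h import *
im,W=wworld('w3')
M=comp(W,.126,.006,(240,400,140,320)); plane(W,M)
# edges: bbox in yaw 8.9 frame
P=W[M]; a=np.radians(8.9); R=np.array([[np.cos(a),-np.sin(a)],[np.sin(a),np.cos(a)]]); q=(P[:,:2]-[0.5497,-0.263])@R
print('ext along',np.round(np.percentile(q,[.3,99.7],axis=0),4))
go(0.551,-0.263,0.2,8.9)
# heater from wrist w1 and scene
im,W=world('side0'); M=comp(W,.085,.005,(220,330,190,300))
im,W=world('s3'); M=comp(W,.085,.005,(300,400,110,200))
go(0.563,0.217,0.2,-15)
E
```

```text
[  240   169   158   150 13596] med [ 0.567  -0.2592  0.1263] rect [ 0.5566 -0.2618] [0.0917 0.0866] 8.87
plane slope x,y [-0.0022  0.0038] z 0.1261 res 0.0013
ext along [[-0.038  -0.04  ]
 [ 0.0526  0.04  ]]
t 3.85 pos [ 0.5508 -0.2634  0.1173] yawx 8.89 zax [ 0.0057 -0.0039 -1.    ] F [ 0.4  0.2 -4.8] T [ 0.07  0.04 -0.01] w 0.0598 q6 0.97
delta units [ 0.017 -0.    -2.069]
spin units -0.001
[ 232  205   85   77 2639] med [0.5309 0.2296 0.0852] rect [0.5628 0.2151] [0.1615 0.2341] 74.67
[ 310  121   82   58 1693] med [0.552  0.2162 0.085 ] rect [0.5634 0.2159] [0.1655 0.2359] 74.77
t 3.85 pos [ 0.5508 -0.2634  0.1173] yawx 8.89 zax [ 0.0057 -0.0039 -1.    ] F [ 0.4  0.2 -4.8] T [ 0.07  0.04 -0.01] w 0.0598 q6 0.97
delta units [  2.169 -11.809  -2.113]
spin units 3.982
```

Call:
drive_tool([
  [50,[0,0,-0.5],0],
  [50,[0,0,-0.5],0],
  [50,[0,0,-0.5],0],
  [50,[0,0,-0.5],0],
  [50,[0,0,0],0],
])

```text
time: 4.35
position: [0.5467, -0.2619, 0.196]
eef_rot: [3.131, 0.243, -0.003]
wrist_force: [0.4, 0.0, -3.5]
grip_width: 0.0596
```

Call:
drive_tool([
  [50,[0,-0.5,-0.2],0],
  [50,[0,-1,0],0],
  [50,[0,-1,0],0],
  [50,[0,-1,0],0],
  [50,[0,-1,0],0],
  [50,[0,-1,0],0],
  [50,[0,-1,0],0],
  [50,[0,-1,0],0],
  [50,[0,-1,0],0],
  [50,[0,-1,0],0],
  [50,[0,-1,0],0],
  [50,[0,-0.5,0],0],
])

```text
time: 5.55
position: [0.463, 0.1921, 0.1913]
eef_rot: [-3.131, -0.235, 0.033]
wrist_force: [0.4, -1.3, -3.5]
grip_width: 0.0599
```

Run:
```python
from h import *
go(0.447,0.247,0.2,-15.2)
```

```text
t 5.55 pos [0.463  0.1921 0.1913] yawx 8.59 zax [-2.090e-02  2.000e-04 -9.998e-01] F [ 0.4 -1.3 -3.5] T [ 0.02 -0.09 -0.06] w 0.0599 q6 1.8
delta units [-0.195 -1.418 -0.209]
spin units 3.965
```

Call:
drive_tool([
  [50,[-0.1,-0.4,-0.1],1],
  [50,[-0.1,-0.4,-0.1],1],
  [50,[-0.2,-0.3,0],1],
  [50,[-0.2,-0.2,0],0.95],
  [50,[0,0,0],0],
])

```text
time: 6.05
position: [0.4291, 0.2503, 0.1941]
eef_rot: [3.105, -0.427, -0.046]
wrist_force: [-1.3, -0.3, -4.4]
grip_width: 0.0602
```

Run:
```python
from h import *
go(0.447,0.247,0.2,-15.2)
snap('wrist','w4'); im,W=wworld('w4')
```

```text
t 6.05 pos [0.4291 0.2503 0.1941] yawx -15.66 zax [-0.0304 -0.0034 -0.9995] F [-1.3 -0.3 -4.4] T [ 0.03 -0.03  0.06] w 0.0602 q6 2.35
delta units [ 0.448 -0.04  -0.16 ]
spin units -0.076
```

View pics/w4.png

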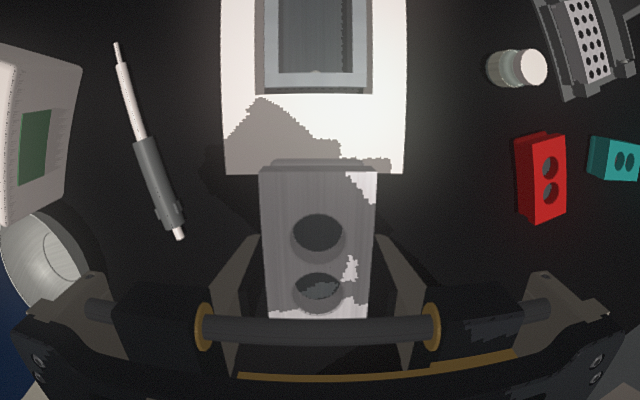

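The wrist view shows the shaker well's near end at (264–372, 0–93), cut off at the top. I'll back off and go up to see all of it. I also noticed the tool has tilted by about 0.03 rad, so I'll watch how it responds to moves.

Call:
drive_tool([
  [50,[-0.4,0,-0.4],0],
  [50,[-0.4,0,-0.4],0],
  [50,[-0.4,0,-0.4],0],
  [50,[-0.3,0,-0.3],0],
  [50,[0,0,0],0],
  [50,[0,0,0],0],
])

```text
time: 6.7
position: [0.3703, 0.2629, 0.2543]
eef_rot: [3.103, -0.397, -0.052]
wrist_force: [-0.7, -0.4, -4.2]
grip_width: 0.0597
```

Run:
```python
from h import *
st()
snap('wrist','w5'); im,W=wworld('w5')
st()
M=comp(W,.085,.006,(180,450,0,240))
```

```text
t 6.7 pos [0.3703 0.2629 0.2543] yawx -14.61 zax [-0.0344 -0.008  -0.9994] F [-0.7 -0.4 -4.2] T [ 0.08 -0.01  0.02] w 0.0597 q6 2.42
t 6.75 pos [0.3703 0.2629 0.2541] yawx -14.63 zax [-0.0347 -0.0082 -0.9994] F [-0.5 -0.2 -3.6] T [ 0.08  0.03 -0.02] w 0.0599 q6 2.42
[  235     0   154   106 12221] med [0.4931 0.2369 0.0859] rect [0.5082 0.231 ] [0.1608 0.1175] 74.72
```

View pics/w5.png

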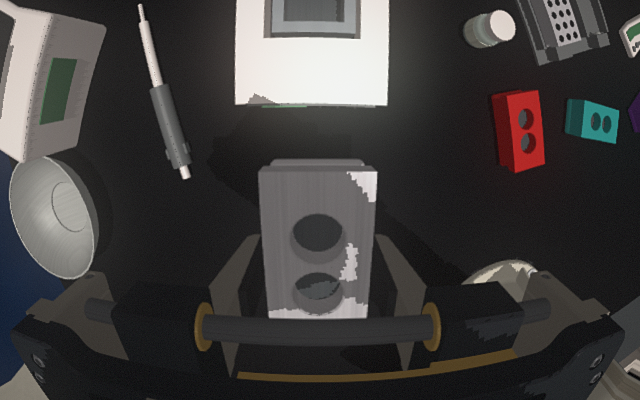

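Call:
drive_tool([
  [50,[0.4,0,-0.2],0],
  [50,[0.4,0,-0.2],0],
  [50,[0.4,0,-0.2],0],
  [50,[0.4,0,-0.1],0],
  [50,[0.4,0,0],0],
  [50,[0.4,0,0],0],
  [50,[0.2,0,0],0],
  [50,[0,0,0],0],
])

```text
time: 7.55
position: [0.4837, 0.2322, 0.2774]
eef_rot: [3.1, -0.4, -0.054]
wrist_force: [0.0, -0.3, -4.3]
grip_width: 0.0599
```

Run:
```python
from h import *
snap('wrist','w6'); im,W=wworld('w6')
st()
M=comp(W,.085,.006,(180,450,0,240))
```

```text
t 7.6 pos [0.483  0.2323 0.2773] yawx -14.71 zax [-0.037  -0.0109 -0.9993] F [-0.2  0.3 -4.4] T [ 0.07 -0.1  -0.03] w 0.0598 q6 2.27
[  239     5   145   197 11189] med [0.5737 0.2281 0.0858] rect [0.5635 0.216 ] [0.1616 0.2303] 74.53
```

View pics/w6.png

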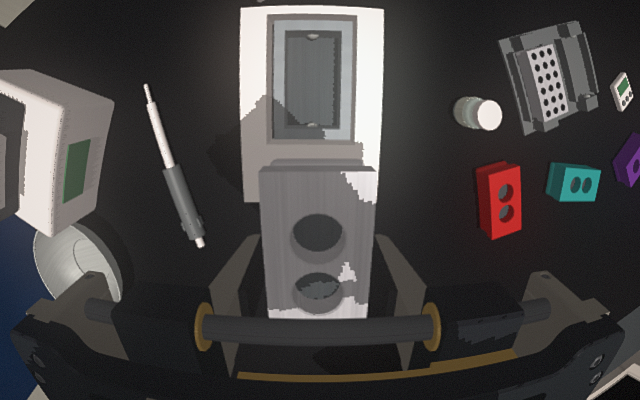

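```bash
cat >> h.py <<'E'
def heat(W,c=(0.5635,0.216),yaw=-15.4):
    a=np.radians(yaw); R=np.array([[np.cos(a),-np.sin(a)],[np.sin(a),np.cos(a)]]); 
    return np.concatenate([(W[...,:2]-np.array(c))@R,W[...,2:]],-1)
E
python3 - <<'E'
from h import *
im,W=wworld('w6'); H=heat(W); z=H[...,2]
top=abs(z-.0855)<.005
x,y=H[...,0],H[...,1]
# outline
def hist(sel,val,lo,hi,b=.002):
    h,e=np.histogram(val[sel],np.arange(lo,hi,b)); return list(zip(np.round(e[:-1]*1000).astype(int),h))
print('x profile |y|<20:',hist(top&(abs(y)<.015),x,-.09,.12))
print('y profile:',hist(top&(x>-.03)&(x<.04),y,-.085,.085))
c=im[0:160,230:395,::-1]; cv2.imwrite('pics/c6.png',cv2.resize(c,None,fx=3.6,fy=3.6,interpolation=2))
E
```

```text
x profile |y|<20: [(np.int64(-90), np.int64(0)), (np.int64(-88), np.int64(0)), (np.int64(-86), np.int64(0)), (np.int64(-84), np.int64(0)), (np.int64(-82), np.int64(0)), (np.int64(-80), np.int64(0)), (np.int64(-78), np.int64(0)), (np.int64(-76), np.int64(0)), (np.int64(-74), np.int64(0)), (np.int64(-72), np.int64(0)), (np.int64(-70), np.int64(0)), (np.int64(-68), np.int64(0)), (np.int64(-66), np.int64(0)), (np.int64(-64), np.int64(9)), (np.int64(-62), np.int64(43)), (np.int64(-60), np.int64(53)), (np.int64(-58), np.int64(47)), (np.int64(-56), np.int64(35)), (np.int64(-54), np.int64(52)), (np.int64(-52), np.int64(52)), (np.int64(-50), np.int64(39)), (np.int64(-48), np.int64(46)), (np.int64(-46), np.int64(25)), (np.int64(-44), np.int64(0)), (np.int64(-42), np.int64(0)), (np.int64(-40), np.int64(27)), (np.int64(-38), np.int64(54)), (np.int64(-36), np.int64(53)), (np.int64(-34), np.int64(33)), (np.int64(-32), np.int64(49)), (np.int64(-30), np.int64(54)), (np.int64(-28), np.int64(0)), (np.int64(-26), np.int64(0)), (np.int64(-24), np.int64(0)), (np.int64(-22), np.int64(0)), (np.int64(-20), 
[... 3872 characters left out ...]
np.int64(37), np.int64(108)), (np.int64(39), np.int64(124)), (np.int64(41), np.int64(17)), (np.int64(43), np.int64(0)), (np.int64(45), np.int64(0)), (np.int64(47), np.int64(0)), (np.int64(49), np.int64(107)), (np.int64(51), np.int64(108)), (np.int64(53), np.int64(96)), (np.int64(55), np.int64(103)), (np.int64(57), np.int64(117)), (np.int64(59), np.int64(107)), (np.int64(61), np.int64(102)), (np.int64(63), np.int64(101)), (np.int64(65), np.int64(114)), (np.int64(67), np.int64(106)), (np.int64(69), np.int64(101)), (np.int64(71), np.int64(101)), (np.int64(73), np.int64(110)), (np.int64(75), np.int64(108)), (np.int64(77), np.int64(106)), (np.int64(79), np.int64(39)), (np.int64(81), np.int64(0))]
```

View pics/c6.png

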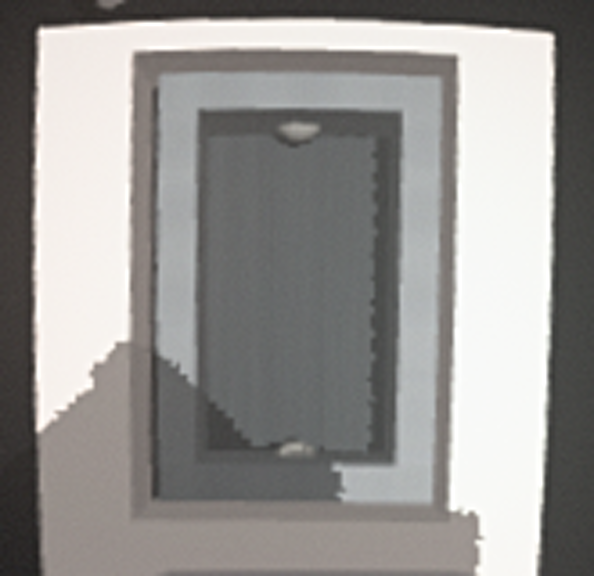

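Well centre from the wrist view is about (0.590, 0.207), with shaker yaw -15.4°. The mouth measures 112.0 x 61.4 mm, which matches the spec. The 0.037 rad tool tilt needs understanding before insertion, so I'll test holding.

Call:
drive_tool([
  [50,[0,0,0],0],
  [50,[0,0,0],0],
  [50,[0,0,0],0],
  [50,[0,0,0],0],
])

```text
time: 8.0
position: [0.4809, 0.2328, 0.277]
eef_rot: [3.1, -0.397, -0.058]
wrist_force: [-0.4, -0.0, -4.0]
grip_width: 0.0595
```

Run:
```python
from h import *
s,R=st(); print(np.round(s['joint_positions'],4))
```

```text
t 8.0 pos [0.4809 0.2328 0.277 ] yawx -14.63 zax [-0.0389 -0.0112 -0.9992] F [-0.4 -0.  -4. ] T [ 0.11 -0.08  0.01] w 0.0595 q6 2.27
[0.4437 0.1864 1.7405 0.007  1.2546 2.2672]
```

Call:
drive_tool([
  [50,[0,0.25,0],0],
  [50,[0,0.25,0],0],
  [50,[0,0.25,0],0],
  [50,[0,0.25,0],0],
  [50,[0,0,0],0],
])

```text
time: 8.5
position: [0.469, 0.1904, 0.2782]
eef_rot: [3.099, -0.396, -0.058]
wrist_force: [0.5, -0.1, -3.8]
grip_width: 0.0601
```

Run:
```python
from h import *
s,R=st(); print(np.round(s['joint_positions'],4))
```

```text
t 8.5 pos [0.469  0.1904 0.2782] yawx -14.58 zax [-0.0387 -0.0117 -0.9992] F [ 0.5 -0.1 -3.8] T [ 0.04 -0.08  0.04] w 0.0601 q6 2.2
[0.3802 0.1394 1.7946 0.0037 1.2479 2.2038]
```

Call:
drive_tool([
  [50,[0,-1,0],0],
  [50,[0,0,0],0],
])

```text
time: 8.7
position: [0.4798, 0.2287, 0.2781]
eef_rot: [3.1, -0.402, -0.055]
wrist_force: [0.9, 0.5, -4.3]
grip_width: 0.0597
```

Run:
```python
from h import *
s,R=st(); print(np.round(s['joint_positions'],4))
```

```text
t 8.7 pos [0.4798 0.2287 0.2781] yawx -14.78 zax [-0.0371 -0.0105 -0.9993] F [ 0.9  0.5 -4.3] T [ 0.05 -0.09  0.05] w 0.0597 q6 2.26
[0.438  0.18   1.7459 0.0065 1.2538 2.2642]
```

Call:
drive_tool([
  [50,[0,0,1],0],
  [50,[0,0,1],0],
  [50,[0,0,0],0],
])

```text
time: 9.0
position: [0.4784, 0.2288, 0.1978]
eef_rot: [3.103, -0.4, -0.05]
wrist_force: [-0.5, -0.6, -4.4]
grip_width: 0.0598
```

Run:
```python
from h import *
s,R=st(); print(np.round(s['joint_positions'],4))
```

```text
t 9.0 pos [0.4784 0.2288 0.1978] yawx -14.72 zax [-0.0331 -0.0086 -0.9994] F [-0.5 -0.6 -4.4] T [-0.02  0.04  0.02] w 0.0598 q6 2.26
[0.4391 0.2547 1.8395 0.0071 1.081  2.2632]
```

Call:
drive_tool([
  [50,[0,0,-0.2],0],
  [50,[0,0,-0.2],0],
  [50,[0,0,-0.2],0],
  [50,[0,0,-0.2],0],
  [50,[0,0,-0.2],0],
  [50,[0,0,-0.2],0],
  [50,[0,0,-0.2],0],
  [50,[0,0,-0.2],0],
  [50,[0,0,0],0],
])

```text
time: 9.9
position: [0.4842, 0.2304, 0.2767]
eef_rot: [3.109, -0.402, -0.035]
wrist_force: [-0.1, -0.7, -4.5]
grip_width: 0.0599
```

Run:
```python
from h import *
s,R=st(); print(np.round(s['joint_positions'],4))
```

```text
t 9.9 pos [0.4842 0.2304 0.2767] yawx -14.75 zax [-0.0228 -0.0037 -0.9997] F [-0.1 -0.7 -4.5] T [ 0.04 -0.04 -0.05] w 0.0599 q6 2.26
[0.4372 0.1796 1.7492 0.0067 1.2351 2.263 ]
```

A cycle of fast down then slow up recovers about 0.015 rad, so I'll repeat it to level the tool.

Call:
drive_tool([
  [50,[0,0,1],0],
  [50,[0,0,1],0],
  [50,[0,0,0],0],
  [50,[0,0,-0.2],0],
  [50,[0,0,-0.2],0],
  [50,[0,0,-0.2],0],
  [50,[0,0,-0.2],0],
  [50,[0,0,-0.2],0],
  [50,[0,0,-0.2],0],
  [50,[0,0,0],0],
])

```text
time: 10.9
position: [0.4876, 0.2322, 0.2564]
eef_rot: [-3.115, 0.403, 0.018]
wrist_force: [-0.5, 0.0, -4.1]
grip_width: 0.0599
```

Run:
```python
from h import *
s,R=st(); print(np.round(s['joint_positions'],4))
a=np.radians(-15.4); go(0.590+.0024*np.cos(a),0.207+.0024*np.sin(a),0.17,-15.4)
```

```text
t 10.9 pos [0.4876 0.2322 0.2564] yawx -14.73 zax [-0.0113  0.0017 -0.9999] F [-0.5  0.  -4.1] T [-0.01 -0.07  0.03] w 0.0599 q6 2.26
[0.4376 0.1964 1.7745 0.0068 1.1801 2.2629]
t 10.9 pos [0.4876 0.2322 0.2564] yawx -14.73 zax [-0.0113  0.0017 -0.9999] F [-0.5  0.  -4.1] T [-0.01 -0.07  0.03] w 0.0599 q6 2.26
delta units [ 2.721 -0.044  2.128]
spin units 0.111
```

Call:
drive_tool([
  [50,[0.3,0,0],0.11],
  [50,[0.3,0,0],0],
  [50,[0.3,0,0],0],
  [50,[0.3,0,0],0],
  [50,[0.3,0,0],0],
  [50,[0.3,0,0],0],
  [50,[0.3,0,0],0],
  [50,[0.3,0,0],0],
  [50,[0.2,0,0],0],
  [50,[0,0,0],0],
])

```text
time: 11.9
position: [0.5976, 0.2009, 0.2525]
eef_rot: [3.111, -0.424, -0.021]
wrist_force: [-0.1, 0.2, -4.7]
grip_width: 0.0595
```

Run:
```python
from h import *
a=np.radians(-15.4); go(0.590+.0024*np.cos(a),0.207+.0024*np.sin(a),0.14,-15.4)
```

```text
t 11.9 pos [0.5976 0.2009 0.2525] yawx -15.51 zax [-1.370e-02  3.000e-04 -9.999e-01] F [-0.1  0.2 -4.7] T [0.05 0.02 0.02] w 0.0595 q6 2.16
delta units [-0.126 -0.106  2.814]
spin units -0.019
```

Call:
drive_tool([
  [50,[-0.13,-0.1,0.9],0],
  [50,[0,0,1],0],
  [50,[0,0,0.6],0],
  [50,[0,0,0],0],
])

```text
time: 12.3
position: [0.593, 0.2071, 0.1516]
eef_rot: [-3.112, 0.424, 0.017]
wrist_force: [-1.0, -0.0, -4.1]
grip_width: 0.0597
```

Run:
```python
from h import *
snap('wrist','w7'); snap('scene','s7');snap('side','d7')
a=np.radians(-15.4); go(0.590+.0024*np.cos(a),0.207+.0024*np.sin(a),0.125,-15.4)
z=[cv2.imread('pics/%s.png'%n) for n in ('s7','d7')]
cv2.imwrite('pics/c7.png',np.hstack([cv2.resize(z[0][100:210,290:410],(400,367),interpolation=2),cv2.resize(z[1][180:300,210:340],(400,367),interpolation=2)]))
```

```text
t 12.45 pos [0.5961 0.2079 0.1561] yawx -15.53 zax [-0.0037  0.0043 -1.    ] F [ 0.8  0.1 -3.4] T [ 0.   -0.03  0.08] w 0.0596 q6 2.17
delta units [-0.076  0.066  0.778]
spin units -0.022
```

View pics/w7.png

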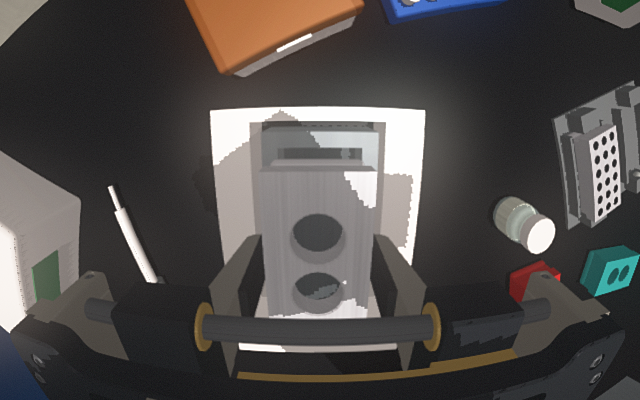

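View pics/c7.png

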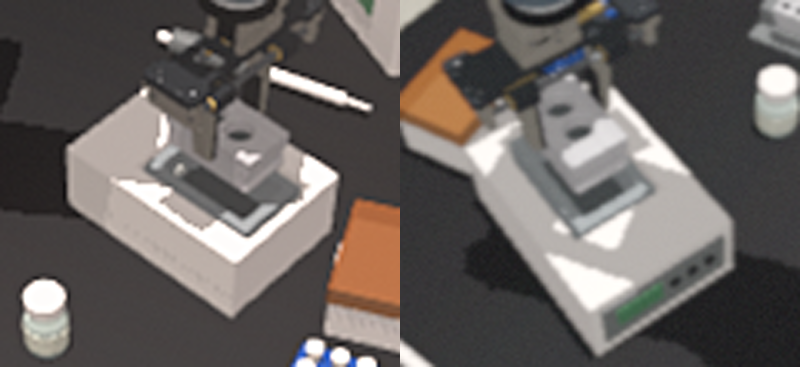

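Run:
```python
from h import *
im,W=wworld('w7'); H=heat(W); x,y,z=H[...,0],H[...,1],H[...,2]
top=abs(z-.0855)<.004
def edges(sel,val,lo,hi,b=.001):
    h,e=np.histogram(val[sel],np.arange(lo,hi,b)); return [(int(round(a*1000)),int(n)) for a,n in zip(e[:-1],h)]
print('x far',edges(top&(abs(y+.002)<.02),x,.08,.118))
print('y neg',edges(top&(x>.068)&(x<.080),y,-.055,-.026))
print('y pos',edges(top&(x>.068)&(x<.080),y,.022,.055))
# block top edges
b=abs(z-.165)<.006
print('blk z',np.nanmedian(z[180:210,290:350]))
print('blk far x',edges((abs(z-np.nanmedian(z[180:200,290:350]))<.004)&(abs(y)<.02),x,.07,.10))
```

```text
x far [(80, 0), (81, 0), (82, 0), (83, 0), (84, 6), (85, 54), (86, 75), (87, 86), (88, 54), (89, 92), (90, 72), (91, 56), (92, 102), (93, 64), (94, 65), (95, 99), (96, 57), (97, 0), (98, 0), (99, 0), (100, 0), (101, 0), (102, 0), (103, 0), (104, 43), (105, 67), (106, 101), (107, 56), (108, 99), (109, 68), (110, 56), (111, 110), (112, 56), (113, 61), (114, 51), (115, 0), (116, 0)]
y neg [(-55, 17), (-54, 20), (-53, 22), (-52, 22), (-51, 22), (-50, 0), (-49, 0), (-48, 0), (-47, 0), (-46, 5), (-45, 25), (-44, 15), (-43, 19), (-42, 19), (-41, 17), (-40, 13), (-39, 20), (-38, 15), (-37, 12), (-36, 18), (-35, 12), (-34, 11), (-33, 5), (-32, 0), (-31, 0), (-30, 0), (-29, 0), (-28, 0)]
y pos [(22, 0), (23, 0), (24, 0), (25, 0), (26, 0), (27, 0), (28, 1), (29, 11), (30, 12), (31, 6), (32, 10), (33, 12), (34, 9), (35, 12), (36, 18), (37, 17), (38, 11), (39, 19), (40, 17), (41, 2), (42, 0), (43, 0), (44, 0), (45, 0), (46, 0), (47, 0), (48, 0), (49, 27), (50, 21), (51, 19), (52, 18), (53, 19)]
blk z 0.16027077878828322
blk far x [(70, 152), (71, 152), (72, 139), (73, 146), (74, 159), (75, 146), (76, 151), (77, 164), (78, 138), (79, 160), (80, 154), (81, 159), (82, 192), (83, 108), (84, 0), (85, 0), (86, 0), (87, 0), (88, 0), (89, 0), (90, 0), (91, 0), (92, 0), (93, 0), (94, 0), (95, 0), (96, 0), (97, 0), (98, 0)]
```

Call:
drive_tool([
  [50,[-0.07,0.07,0.3],0],
  [50,[0,0,0.3],0],
  [50,[0,0,0.1],0],
  [50,[0,0,0],0],
])

```text
time: 12.85
position: [0.5947, 0.2069, 0.1305]
eef_rot: [-3.106, 0.424, -0.003]
wrist_force: [0.5, 0.7, -4.8]
grip_width: 0.06
```

Run:
```python
from h import *
go(0.5925,.2061,.125,-15.4)
```

```text
t 12.85 pos [0.5947 0.2069 0.1305] yawx -15.53 zax [ 0.003   0.0066 -1.    ] F [ 0.5  0.7 -4.8] T [0.04 0.08 0.01] w 0.06 q6 2.17
delta units [-0.049  0.034  0.137]
spin units -0.022
```

Call:
drive_tool([
  [50,[-0.05,0.03,0.06],0],
  [50,[0,0,0],0],
])

```text
time: 13.05
position: [0.5925, 0.2062, 0.1281]
eef_rot: [-3.106, 0.424, -0.003]
wrist_force: [-0.1, -0.1, -5.2]
grip_width: 0.0598
```

Run:
```python
from h import *
snap('wrist','w8')
go(0.5925,.2061,.120,-15.4)
im,W=wworld('w8'); H=heat(W); x,y,z=H[...,0],H[...,1],H[...,2]
top=abs(z-.0855)<.004
def edges(sel,val,lo,hi,b=.001):
    h,e=np.histogram(val[sel],np.arange(lo,hi,b)); return [(int(round(a*1000)),int(n)) for a,n in zip(e[:-1],h) if n]
print('x far',edges(top&(abs(y+.002)<.02),x,.08,.118))
zb=np.nanmedian(z[180:200,290:350]);print(zb)
print('blk far x',edges((abs(z-zb)<.004)&(abs(y)<.02),x,.07,.10))
```

```text
t 13.1 pos [0.5928 0.2064 0.1283] yawx -15.53 zax [ 0.0038  0.0068 -1.    ] F [-0.1 -0.6 -4.2] T [ 0.03 -0.07 -0.03] w 0.0597 q6 2.17
delta units [-0.007  0.01   0.208]
spin units -0.022
x far [(84, 59), (85, 66), (86, 113), (87, 70), (88, 117), (89, 65), (90, 116), (91, 67), (92, 119), (93, 64), (94, 119), (95, 65), (96, 102), (104, 62), (105, 92), (106, 94), (107, 103), (108, 83), (109, 112), (110, 74), (111, 118), (112, 67), (113, 121), (114, 3)]
0.13713467146618166
blk far x [(70, 145), (71, 149), (72, 149), (73, 148), (74, 151), (75, 146), (76, 164), (77, 144), (78, 152), (79, 164), (80, 149), (81, 158), (82, 232), (83, 8)]
```

View pics/w8.png

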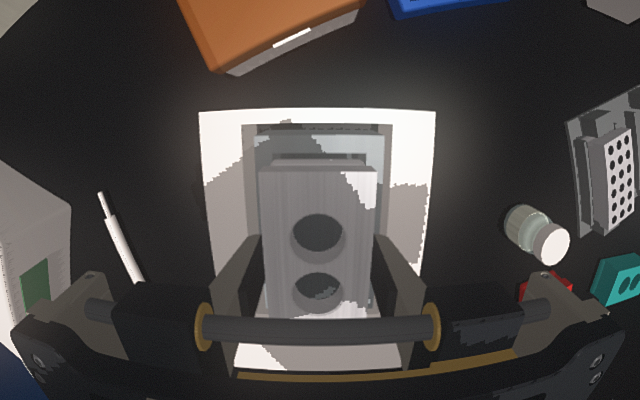

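In this frame the block's end is 1.25 mm short of the far mouth edge, which is centred given the 1.2 mm play. I'll feel down gently.

Call:
drive_tool([
  [50,[-0.01,0.01,0.06],0],
  [50,[0,0,0.06],0],
  [50,[0,0,0.06],0],
  [50,[0,0,0.06],0],
])

```text
time: 13.5
position: [0.5931, 0.2063, 0.119]
eef_rot: [-3.105, 0.424, -0.007]
wrist_force: [0.1, -0.2, -4.2]
grip_width: 0.0596
```

Run:
```python
from h import *
go(0.5925,.2061,.120,-15.4)
```

```text
t 13.5 pos [0.5931 0.2063 0.119 ] yawx -15.54 zax [ 0.0055  0.0074 -1.    ] F [ 0.1 -0.2 -4.2] T [ 0.04 -0.02  0.03] w 0.0596 q6 2.17
delta units [-0.012  0.01  -0.026]
spin units -0.023
```

Call:
drive_tool([
  [50,[-0.01,0.01,0.06],0],
  [50,[0,0,0.06],0],
  [50,[0,0,0.06],0],
])

```text
time: 13.8
position: [0.5925, 0.206, 0.1109]
eef_rot: [-3.105, 0.423, -0.007]
wrist_force: [0.5, -0.4, -4.4]
grip_width: 0.06
```

Run:
```python
from h import *
go(0.5925,.2061,.120,-15.4)
```

```text
t 13.8 pos [0.5925 0.206  0.1109] yawx -15.53 zax [ 0.0052  0.0072 -1.    ] F [ 0.5 -0.4 -4.4] T [ 0.02  0.03 -0.01] w 0.06 q6 2.17
delta units [ 0.001 -0.004 -0.226]
spin units -0.022
```

Call:
drive_tool([
  [50,[0,0,0.06],0],
  [50,[0,0,0.06],0],
  [50,[0,0,0.06],0],
  [50,[0,0,0.02],0],
  [50,[0,0,0],0],
])

```text
time: 14.3
position: [0.5923, 0.206, 0.1017]
eef_rot: [-3.105, 0.424, -0.006]
wrist_force: [0.3, 0.1, -4.4]
grip_width: 0.0599
```

Run:
```python
from h import *
go(0.5925,.2061,.10,-15.4)
```

```text
t 14.3 pos [0.5923 0.206  0.1017] yawx -15.54 zax [ 0.0045  0.007  -1.    ] F [ 0.3  0.1 -4.4] T [ 0.03 -0.01  0.09] w 0.0599 q6 2.17
delta units [ 0.004 -0.002  0.042]
spin units -0.023
```

Deep in the well with no contact force. I'll release it here.

Call:
drive_tool([
  [75,[0,0,0],0],
  [75,[0,0,0],0],
  [75,[0,0,0],0],
  [75,[0,0,-0.1],0],
  [75,[0,0,-0.3],0],
  [75,[0,0,-0.3],0],
  [75,[0,0,-0.3],0],
  [75,[0,0,-0.3],0],
  [75,[0,0,-0.3],0],
  [75,[0,0,0],0],
])

```text
time: 15.3
position: [0.5947, 0.2065, 0.1759]
eef_rot: [-3.102, 0.423, -0.017]
wrist_force: [-0.4, -0.4, 0.0]
grip_width: 0.0756
```

Run:
```python
from h import *
st()
snap('wrist','w9'); im,W=wworld('w9'); st()
zz=W[...,2]; print(np.nanmedian(zz[180:210,290:350]))
M=comp(W,.104,.006,(240,400,140,320)); plane(W,M)
```

```text
t 15.3 pos [0.5947 0.2065 0.1759] yawx -15.54 zax [ 0.0121  0.0097 -0.9999] F [-0.4 -0.4  0. ] T [0.09 0.01 0.05] w 0.0756 q6 2.17
t 15.35 pos [0.5943 0.2064 0.175 ] yawx -15.54 zax [ 0.0112  0.0094 -0.9999] F [ 0.4 -0.2  0.5] T [ 0.05 -0.02 -0.  ] w 0.0751 q6 2.17
0.08999070492332631
[ 281  164   77  115 5714] med [0.5833 0.2129 0.1015] rect [0.5863 0.209 ] [0.0608 0.0985] 74.76
plane slope x,y [-0.0691  0.0188] z 0.1017 res 0.0007
```

View pics/w9.png

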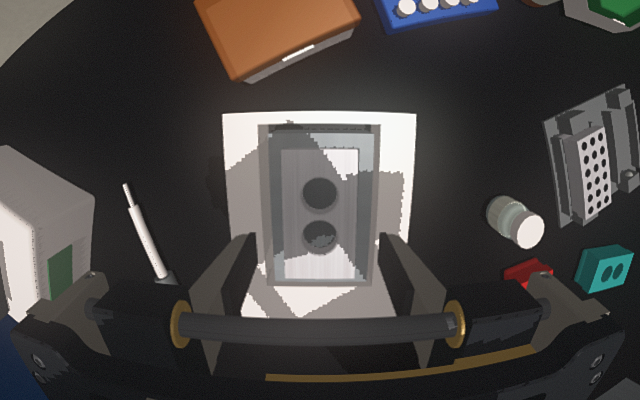

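The block is in the well. Its centre is about 17 mm proud, but it is askew by 0.07 rad, with the -x end (lower in the picture, about (320,265)) higher. I'll turn the jaws along the block's length and press both lands at once, fingers about 70 mm apart.

Call:
drive_tool([
  [70,[0,0,-0.2],-1],
  [70,[0,0,0],-1],
  [70,[0,0,0],-1],
  [70,[0,0,0],-1],
  [70,[0,0,0],-1],
  [70,[0,0,0],-1],
  [70,[0,0,0],-1],
  [70,[0,0,0],-1],
  [70,[0,0,0],-1],
  [70,[0,0,0],-1],
  [70,[0,0,0],-1],
  [70,[0,0,0],-1],
])

```text
time: 16.55
position: [0.5895, 0.2047, 0.1756]
eef_rot: [-2.726, -1.552, -0.003]
wrist_force: [0.6, -0.5, -0.6]
grip_width: 0.07
```

Run:
```python
from h import *
go(.5904,.2067,.14,74.6)
```

```text
t 16.55 pos [0.5895 0.2047 0.1756] yawx 59.31 zax [-7.0e-04  5.3e-03 -1.0e+00] F [ 0.6 -0.5 -0.6] T [ 0.02 -0.05  0.  ] w 0.07 q6 0.86
delta units [ 0.052 -0.002  0.891]
spin units -2.549
```

Call:
drive_tool([
  [70,[0.05,0,0],-1],
  [70,[0,0,0],-1],
  [70,[0,0,0],-0.55],
  [70,[0,0,0.3],0],
  [70,[0,0,0.3],0],
  [70,[0,0,0],0],
])

```text
time: 17.15
position: [0.5879, 0.2057, 0.1457]
eef_rot: [-2.483, -1.913, 0.005]
wrist_force: [-0.5, 0.2, 0.1]
grip_width: 0.07
```

Run:
```python
from h import *
go(.5904,.2067,.125,74.6)
snap('wrist','w10');snap('scene','s10');snap('side','d10'); im,W=wworld('w10')
z=[cv2.imread('pics/%s.png'%n) for n in ('s10','d10')]
cv2.imwrite('pics/c10.png',np.hstack([cv2.resize(z[0][100:210,290:410],(400,367),interpolation=2),cv2.resize(z[1][180:300,210:340],(400,367),interpolation=2)]))
go(.5904,.2067,.125,74.6)
```

```text
t 17.15 pos [0.5879 0.2057 0.1457] yawx 75.23 zax [-0.0067  0.0033 -1.    ] F [-0.5  0.2  0.1] T [-0.08 -0.03 -0.01] w 0.07 q6 0.59
delta units [0.04  0.058 0.516]
spin units 0.105
t 17.3 pos [0.5892 0.2061 0.1478] yawx 75.27 zax [-0.004   0.0042 -1.    ] F [ 0.7 -0.1 -0.1] T [-0.05 -0.06 -0.  ] w 0.0703 q6 0.58
delta units [0.021 0.029 0.571]
spin units 0.112
```

View pics/w10.png

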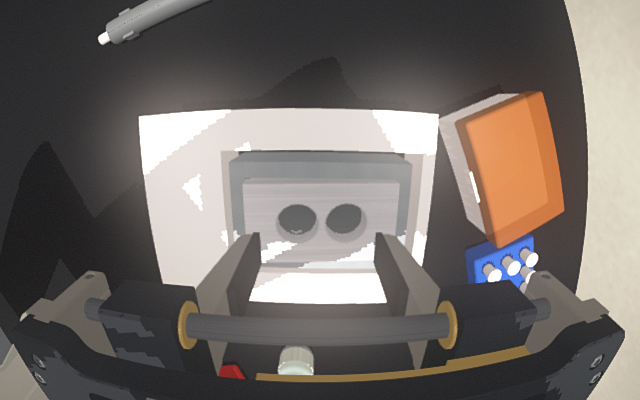

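View pics/c10.png

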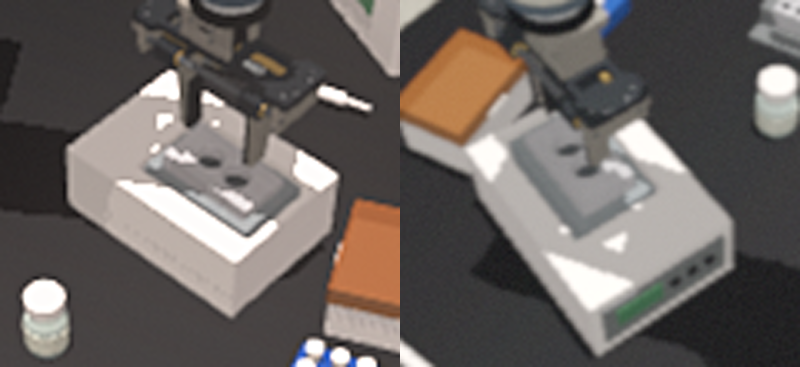

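Run:
```python
from h import *
im,W=wworld('w10'); M=comp(W,.1,.012,(238,405,170,275)); plane(W,M)
H=heat(W); P=H[M]; print(np.round(np.percentile(P,[.5,99.5],axis=0),4))
A=np.c_[P[:,:2],np.ones(len(P))]; k=np.linalg.lstsq(A,P[:,2],rcond=None)[0]
print('proud at ends mm (xH -27,28,83)',[round(1000*(k@[a,-.002,1]-.0855),1) for a in(-.027,.028,.083)],k)
```

```text
[ 242  178  158   85 9542] med [0.5906 0.2152 0.1005] rect [0.5917 0.2073] [0.0615 0.1114] 74.47
plane slope x,y [-0.0702  0.0074] z 0.1001 res 0.0026
[[-0.0246 -0.0306  0.0886]
 [ 0.0839  0.0296  0.1056]]
proud at ends mm (xH -27,28,83) [np.float64(18.5), np.float64(14.7), np.float64(10.9)] [-0.06965784 -0.01149511  0.10213349]
```

Call:
drive_tool([
  [70,[0.03,0.04,0.3],0.1],
  [70,[0,0,0.2],0],
  [70,[0,0,0],0],
])

```text
time: 17.6
position: [0.5917, 0.2072, 0.1269]
eef_rot: [-2.495, -1.9, -0.001]
wrist_force: [0.5, 0.2, -0.2]
grip_width: 0.0702
```

Run:
```python
from h import *
go(.591,.207,.115,74.6)
```

```text
t 17.6 pos [0.5917 0.2072 0.1269] yawx 74.57 zax [-0.0024  0.0047 -1.    ] F [ 0.5  0.2 -0.2] T [-0.03 -0.08  0.04] w 0.0702 q6 0.6
delta units [-0.011 -0.015  0.297]
spin units -0.005
```

Call:
drive_tool([
  [70,[0,-0.01,0.1],0],
  [70,[0,0,0.1],0],
  [70,[0,0,0.05],0],
  [70,[0,0,0.05],0],
])

```text
time: 18.0
position: [0.5913, 0.2075, 0.1141]
eef_rot: [-2.496, -1.9, -0.002]
wrist_force: [-3.7, 0.5, 9.3]
grip_width: 0.0704
```

Run:
```python
from h import *
go(.591,.207,.11,74.6)
```

```text
t 18.0 pos [0.5913 0.2075 0.1141] yawx 74.56 zax [-0.0024  0.0048 -1.    ] F [-3.7  0.5  9.3] T [0.22 1.08 0.05] w 0.0704 q6 0.6
delta units [-0.015 -0.004  0.102]
spin units -0.007
```

Contact on the high end at 9 N. I'll press on in small steps.

Call:
drive_tool([
  [70,[0,0,0.06],0],
  [70,[0,0,0.06],0],
])

```text
time: 18.2
position: [0.5914, 0.2083, 0.1122]
eef_rot: [-2.495, -1.898, -0.003]
wrist_force: [-5.8, -1.6, 24.7]
grip_width: 0.07
```

Call:
drive_tool([
  [70,[0,0,0.07],0],
  [70,[0,0,0.07],0],
])

```text
time: 18.4
position: [0.5916, 0.2088, 0.1113]
eef_rot: [-2.495, -1.898, -0.005]
wrist_force: [-6.3, -4.2, 20.6]
grip_width: 0.07
```

Run:
```python
from h import *
go(.591,.207,.11,74.6)
```

```text
t 18.4 pos [0.5916 0.2088 0.1113] yawx 74.53 zax [-0.0019  0.0073 -1.    ] F [-6.3 -4.2 20.6] T [-0.51  1.95  0.16] w 0.07 q6 0.6
delta units [-0.047 -0.003  0.033]
spin units -0.012
```

Call:
drive_tool([
  [70,[-0.02,0,0.08],0],
  [70,[-0.02,0,0.08],0],
])

```text
time: 18.6
position: [0.5917, 0.2076, 0.1088]
eef_rot: [-2.495, -1.898, -0.007]
wrist_force: [-2.8, 0.4, 9.5]
grip_width: 0.0701
```

Call:
drive_tool([
  [70,[0,0,0.08],0],
  [70,[0,0,0.08],0],
])

```text
time: 18.8
position: [0.5918, 0.2078, 0.104]
eef_rot: [-2.495, -1.898, -0.009]
wrist_force: [0.5, 0.6, 0.9]
grip_width: 0.0705
```

Run:
```python
from h import *
go(.591,.207,.11,74.6)
snap('wrist','w11'); im,W=wworld('w11'); M=comp(W,.098,.012,(238,405,170,285)); plane(W,M)
H=heat(W); P=H[M]; print(np.round(np.percentile(P,[.5,99.5],axis=0),4))
A=np.c_[P[:,:2],np.ones(len(P))]; k=np.linalg.lstsq(A,P[:,2],rcond=None)[0]
print('proud at ends mm (xH -27,28,83)',[round(1000*(k@[a,-.002,1]-.0855),1) for a in(-.027,.028,.083)],k)
```

```text
t 18.8 pos [0.5918 0.2078 0.104 ] yawx 74.53 zax [ 5.0e-04  8.9e-03 -1.0e+00] F [0.5 0.6 0.9] T [ 0.03 -0.03 -0.02] w 0.0705 q6 0.59
delta units [-0.022 -0.013 -0.15 ]
spin units -0.012
[ 238  195  167   90 9500] med [0.5942 0.2163 0.0896] rect [0.5957 0.2074] [0.0623 0.1048] 74.8
plane slope x,y [-0.0314  0.0111] z 0.0905 res 0.0038
[[-0.0176 -0.0292  0.0862]
 [ 0.0839  0.0293  0.1088]]
proud at ends mm (xH -27,28,83) [np.float64(6.9), np.float64(5.1), np.float64(3.3)] [-0.03321091  0.00240518  0.09151918]
```

View pics/w11.png

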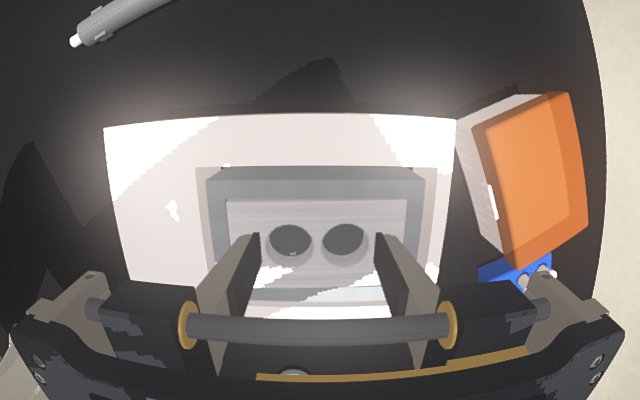

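Run:
```python
from h import *
im,W=wworld('w11'); H=heat(W); x,y,z=[H[...,i] for i in range(3)]
v,u=np.mgrid[:400,:640]
ins=(u>228)&(u<408)&(v>198)&(v<222)|(u>264)&(u<372)&(v>220)&(v<275)
m=ins&(z>.082)&(z<.1)&(x>-.026)&(x<.082)&(y>-.03)&(y<.027)
P=H[m]
for _ in range(3):
    A=np.c_[P[:,:2],np.ones(len(P))]; k=np.linalg.lstsq(A,P[:,2],rcond=None)[0]; r=P[:,2]-A@k; P=P[abs(r)<.002]
print(len(P),'res',r.std(),k,[round(1000*(k@[a,-.002,1]),1) for a in(-.027,.028,.083)])
m=(v<190)&(abs(z-.085)<.004)&(u>120)&(u<440); print('deck z',np.median(z[m]))
for r in (204,210,216): print([round(float(1000*z[r,c]),1) for c in range(232,408,12)])
```

```text
5495 res 0.0006263805266890766 [-0.04039087  0.00911393  0.09073967] [np.float64(91.8), np.float64(89.6), np.float64(87.4)]
deck z 0.08575246294506128
[90.9, 91.2, 90.4, 90.4, 90.5, 90.0, 89.5, 88.9, 89.0, 88.2, 89.4, 88.5, 88.4, 88.4, 87.2]
[93.4, 91.3, 90.4, 91.5, 90.0, 90.3, 89.7, 90.0, 89.3, 90.4, 88.4, 88.4, 88.1, 87.8, 87.3]
[90.7, 91.8, 90.6, 90.5, 90.9, 90.1, 90.9, 89.5, 88.8, 87.9, 89.0, 89.3, 87.6, 88.0, 88.0]
```

The -x end is now about 6 mm proud and the +x end about 1.6 mm. I'll keep pressing gently.

Call:
drive_tool([
  [70,[-0.02,-0.01,0.05],0],
  [70,[0,0,0.04],0],
])

```text
time: 19.05
position: [0.5912, 0.2071, 0.0995]
eef_rot: [-2.495, -1.898, -0.009]
wrist_force: [0.3, -0.1, 0.5]
grip_width: 0.07
```

Call:
drive_tool([
  [70,[0,0,0.04],0],
])

```text
time: 19.15
position: [0.5913, 0.2071, 0.0976]
eef_rot: [-2.495, -1.898, -0.009]
wrist_force: [0.4, 0.3, 0.5]
grip_width: 0.0702
```

Call:
drive_tool([
  [70,[0,0,0.04],0],
])

```text
time: 19.25
position: [0.5914, 0.2072, 0.0962]
eef_rot: [-2.495, -1.898, -0.01]
wrist_force: [-6.8, -0.9, 21.8]
grip_width: 0.0699
```

Run:
```python
from h import *
st()
snap('wrist','w12'); st(); im,W=wworld('w12'); H=heat(W); x,y,z=[H[...,i] for i in range(3)]
v,u=np.mgrid[:400,:640]
m=((u>228)&(u<408)&(v>205)&(v<226)|(u>264)&(u<372)&(v>220)&(v<275))&(z>.078)&(z<.1)&(x>-.026)&(x<.082)&(y>-.03)&(y<.027)
P=H[m]
for _ in range(3):
    A=np.c_[P[:,:2],np.ones(len(P))]; k=np.linalg.lstsq(A,P[:,2],rcond=None)[0]; r=P[:,2]-A@k; P=P[abs(r)<.002]
print(len(P),'res',r.std(),k,[round(1000*(k@[a,-.002,1]),1) for a in(-.027,.028,.083)])
m=(v<190)&(abs(z-.085)<.004)&(u>120)&(u<440); print('deck z',np.median(z[m]))
```

```text
t 19.25 pos [0.5914 0.2072 0.0962] yawx 74.52 zax [ 9.0e-04  8.9e-03 -1.0e+00] F [-6.8 -0.9 21.8] T [-0.14  1.37 -0.03] w 0.0699 q6 0.59
t 19.3 pos [0.5913 0.2072 0.0964] yawx 74.52 zax [ 7.0e-04  8.9e-03 -1.0e+00] F [-1.2  0.   3.4] T [-0.22  0.19  0.05] w 0.0699 q6 0.59
5434 res 0.0006248325711551856 [-0.00171739  0.00838688  0.08543393] [np.float64(85.5), np.float64(85.4), np.float64(85.3)]
deck z 0.08575900781613077
```

View pics/w12.png

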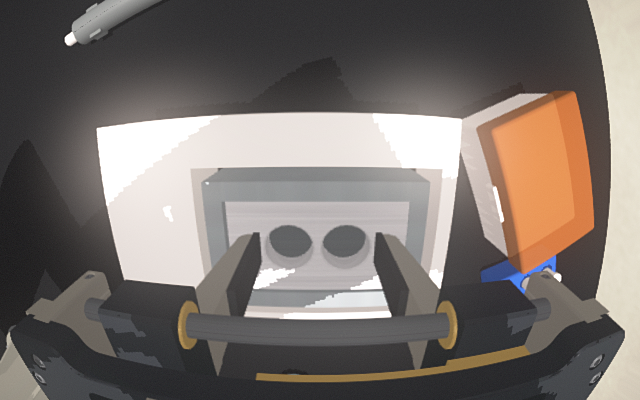

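Snapped home: flush to about 0.3 mm and level to about 0.002 rad along its length. I'll retreat and verify.

Call:
drive_tool([
  [70,[0,0,-0.2],0],
  [70,[0,0,-0.3],0],
  [70,[0,0,-0.5],0],
  [70,[0,0,-0.5],0],
  [70,[0,0,-0.5],0],
  [70,[-0.6,0,-0.5],0],
  [70,[-0.8,0,-0.3],0],
  [70,[-0.8,0,0],0],
  [70,[-0.8,0,0],0],
  [70,[0,0,0],0],
  [70,[0,0,0],0],
])

```text
time: 20.4
position: [0.5605, 0.088, 0.2208]
eef_rot: [-2.497, -1.902, -0.022]
wrist_force: [-0.7, -0.1, -1.1]
grip_width: 0.07
```

Run:
```python
from h import *
st()
snap('wrist','w13');snap('scene','s13');snap('side','d13'); st()
im,W=world('d13'); H=heat(W); x,y,z=[H[...,i] for i in range(3)]
m=(x>-.024)&(x<.08)&(abs(y+.002)<.026)&(z>.078)&(z<.1)
P=H[m]; A=np.c_[P[:,:2],np.ones(len(P))]; k=np.linalg.lstsq(A,P[:,2],rcond=None)[0]; print('side cam plane',len(P),k)
im,W=wworld('w13'); H=heat(W); x,y,z=[H[...,i] for i in range(3)]
m=(x>-.024)&(x<.08)&(abs(y+.002)<.026)&(z>.078)&(z<.1)
P=H[m]; A=np.c_[P[:,:2],np.ones(len(P))]; k=np.linalg.lstsq(A,P[:,2],rcond=None)[0]; print('wrist',len(P),k)
m=(x<-.05)&(x>-.11)&(abs(y)<.07)&(z>.078)&(z<.095); P=H[m]; print('deck',len(P),np.median(P[:,2]))
im,W=world('s13'); comp(W,.051,.004,(255,320,205,247))
a,b=[world(n)[1] for n in('s13','scene0')]
z=[cv2.imread('pics/%s.png'%n) for n in ('s13','w13')]
cv2.imwrite('pics/c13.png',np.hstack([cv2.resize(z[0][100:300,230:430],(400,400)),cv2.resize(z[1],(400,250))[:,:].copy() if 0 else cv2.copyMakeBorder(cv2.resize(z[1],(400,250)),0,150,0,0,0)]))
```

```text
t 20.4 pos [0.5605 0.088  0.2208] yawx 74.61 zax [ 0.0097  0.0105 -0.9999] F [-0.7 -0.1 -1.1] T [-0.06 -0.12 -0.  ] w 0.07 q6 0.41
t 20.55 pos [0.5605 0.0889 0.2201] yawx 74.72 zax [ 0.0087  0.0102 -0.9999] F [-0.2  0.1  0.5] T [ 0.01 -0.06  0.01] w 0.0703 q6 0.41
side cam plane 374 [-2.62863842e-04  9.90963433e-05  8.49214524e-02]
wrist 4402 [ 5.06358682e-06 -1.30746777e-03  8.57053742e-02]
deck 7546 0.0858292206871192
[270 215  40  26 525] med [ 0.5332 -0.1453  0.0511] rect [ 0.5317 -0.1455] [0.1115 0.0638] 9.24
```

View pics/c13.png

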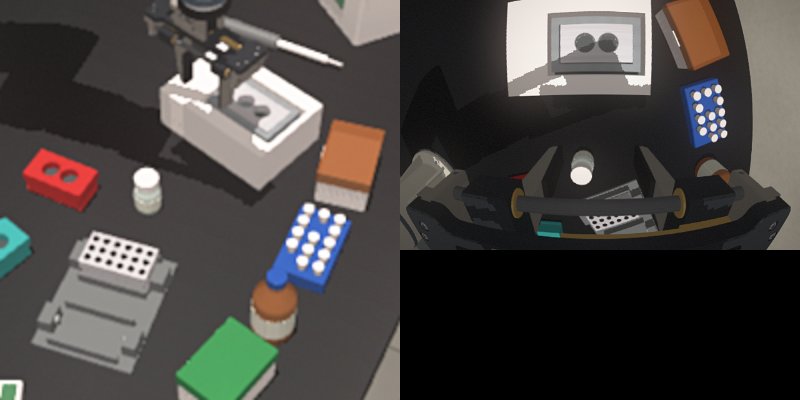

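View pics/d13.png

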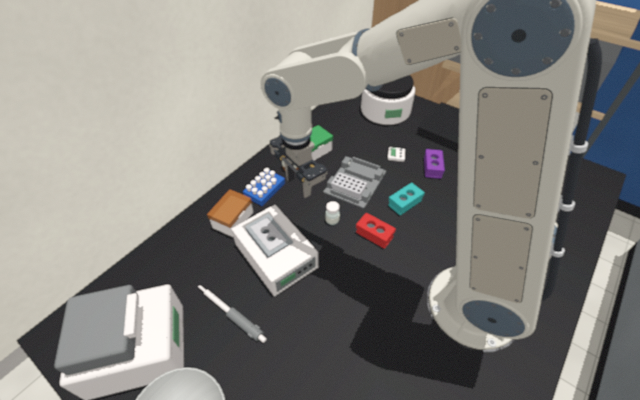

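The pictures show the block flush in the shaker at side (268,233), the many-well block still in its bay at (350,183), and the bystanders where they were. The arm is clear of everything.

Run:
```python
from plant import env
print(env.hand_in())
```

```text
the job is handed in; nothing more can be done
None
```

The two-well block is fully home in the shaker, and I handed the job in at about 20.6 s.

I pulled the block straight up out of its bay and lowered it into the off-centre well. The wrist camera put the well about 2 mm off the shaker's centre line. There was no contact force on the way in. After release the block stood askew by about 0.07 rad, so I pressed both end lands together with the fingers 70 mm apart. The highest force reading was about 25 N, and both ends snapped home.

**Last checks:**
- **Block height and level:** the wrist camera puts its top 0.1 mm below the shaker's top. It is level to about 0.001 rad along and across, and the side camera agrees on both.
- **Many-well block:** measured at (0.532, -0.1455) both before and after.
- **Bystanders:** they look unmoved in the scene and side pictures; I did not measure them one by one.
- **Arm:** clear of everything at hand-in, with no load beyond noise at the wrist.

**Disagreement:** during the press the wrist view read a cross slope of 0.008 rad, while the unobstructed views afterwards read 0.001. I put the higher reading down to the oblique view.

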